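# Scoop walnuts from the tray onto the comal

### The arm

A 7-joint arm with a two-finger parallel gripper is mounted at the origin on the work surface. World frame = base frame: x ahead of the robot, y to its left, z up, the work surface at z = 0. Lengths are in m, angles in rad, forces in N, time in s.
With the tool pointing down it reaches from about 0.4 to 0.85 m from the base axis. Payload 4.5 kg.
Tool frame: the origin (TCP) lies on the centre line of the jaws, within the pads' length; the fingertips stand 22 mm ahead of it and the grasp point (between the pads) lies 3 mm ahead of it; z points along the fingers, y is the line along which they close (so a half turn about z gives the same grasp; the last joint's range is limited). The gripper opens to 85 mm and grips with 20 to 120 N. Pads are 22 mm wide; open, the fingers measure 114 mm over their backs; the gripper's body (76 mm by 85 mm) begins 54 mm behind the grasp point. The pads swing forward as they close: fully open they stand 13 mm farther back than shut.
Start: joints at [1.261, 0.689, -0.195, 1.565, 0.157, 0.902, -0.215], TCP at [0.211, -0.588, 0.253] pointing down, gripper open.
Joint ranges: [-3.01, 3.01], [-0.46, 2.08], [-1.47, 1.51], [0.13, 2.56], [-1, 4.14], [0.04, 2.09], [-2.66, 2.66]. Speed limits (rad/s): [2.57, 2.57, 3.14, 3.14, 3.14, 3.14, 3.14].

### API

Orientations are given as a unit quaternion [w, x, y, z].
In Python, from cell import telemetry, vision, workorder gives the robot as it stands. The module is installed in compiled form; this text tells all that it offers.
- The arm moves only by the tool apply_moves, never from a script. Its argument "moves" is a list of rows, each a list of 7 numbers: the shift along the tool's x, y, z in m, then the turn, a rotation vector about the tool's x, y, z in rad, then the finger opening in m, from 0 to 0.0854. A call has exactly 5 rows; each row shifts and turns the commanded pose from where the row before left it, along the tool's axes as they then stand; what a row does not reach is not made up. A row lasts 1/12 s, in which the tool goes at most 41.7 mm and 7.16 degrees, less where a joint would pass 70% of its speed; a pose out of reach is approached as far as the arm can. A call with a gripper value outside its range is refused whole. The fingers move at their own pace and stop on an object; "newtons" is the grip in N (left out, the last holds). Time passes only in rows, so rows that do not move let the fingers close, or fill a call up. It gives the time, the measured TCP pose, the force, the opening and the grip force at its end, in the units of the state.
- telemetry.observe(): the state, without advancing time (a new reading comes with each control period).
- vision.grab_frame(name): name is "scene" or "top"; returns the picture (480x640x3 uint8, blue, green, red); there is no depth.
- vision.camera_info(name): a dict with "intrinsics" (3x3 intrinsics, pixels), "rvec" (rotation vector, rad) and "tvec" (3), from world to camera coordinates, as OpenCV has them. Camera axes: x right, y down, z forward; pixel columns grow to the right and rows downward; lengths in m; the calibration is good to about 2 mm. A picture is of the moment at which its call begins. camera_info takes no time and is no camera call.
- workorder.sign_off(): hands the job in; it is judged then, once.
The state is a dict: "clock": time; "qpos": joint angles; "joint_vel": joint speeds; "joint_efforts": joint torques, N m; "ee_pos": TCP position; "orientation": TCP orientation; "force": force on the tool from outside, world axes, zero at the start; "torque": the same for the moment, N m; "finger_gap": finger opening in m; "gripper_force": force on a finger pad.
Only numpy, scipy, OpenCV 4.12 (cv2) and the standard library are available. Lean on these libraries where they do the work, as an engineer would, in place of code of your own. Each camera call takes 0.05 s, during which the arm holds its last target. There are 200 camera calls.

### The job

Put the walnuts on the comal to toast: with the scoop, and never with the gripper itself, scoop all five out of the wooden tray and tip them gently, from low over it, into the green comal. Do not ram the tray with the scoop and leave the other things on the table alone. When all five lie in the comal, lay the scoop down flat on the bare table and let go.

Things in the scene. Friction and masses are not known exactly. Their poses are not given: they have to be found in the camera images.
- scoop: Aluminium scoop, 0.18 kg, flat on the table. Origin: centre of the bowl's underside; x to the open lip, z up. Bowl: 2 mm sheet thinned to 0.6 at the lip, x -48 to +48, 100 wide (94 inside); 3 mm walls: back 40 high, sides 40 high, only 22 from x +10 to +22, then none. Handle: straight bar 20 wide (y), 22 thick, from the back wall (x -48, z 30) rising backwards at 20 degrees for 125 mm.
- scoop_grip (a point): Point on the centre line of the scoop's handle, 50 mm behind the back wall: scoop frame x -95, y 0, z 47 mm. Same axes as the scoop.
- scoop_lip (a point): Middle of the scoop's front edge, underside: scoop frame x +48, y 0, z 0 mm.
- tray: Fixed wooden tray with the walnuts. Origin: centre of its underside; x runs from its low end to its high end, z up. Outside 266 x 128 mm, inside 250 x 112, floor 10 thick, walls 8. Sides and +x end wall 50 mm high from the table, -x end wall only 24. The walnuts lie singly on the floor between tray x 0 and +120; the low end is free, with room to set the scoop's bowl down, lip towards +x.
- tray_end (a point): Foot of the tray's high end wall, inside, on the floor: tray frame x +125, y 0, z +10 mm. Axes as the tray.
- comal: Fixed round electric hot plate with a green enamel comal (shallow round griddle) on it. Origin: centre of the underside, z up. Comal: 224 mm across the rim, rim top 73 mm above the table, inner floor about 182 mm across, 50 mm above the table; two loop handles reach 139 mm out along its y, up to 78 mm high.
- comal_in (a point): Centre of the comal's inner floor, 50 mm above the table.
- walnut0: Whole walnut in its shell, hard, 27 mm thick and 30 mm long (its x), about 12 g. Origin at its centre; one of five alike. On the scoop it starts to roll at about 20 degrees of slope, and slides for sure at 45.
- walnut1: Whole walnut in its shell, hard, 27 mm thick and 30 mm long (its x), about 12 g. Origin at its centre; one of five alike. On the scoop it starts to roll at about 20 degrees of slope, and slides for sure at 45.
- walnut2: Whole walnut in its shell, hard, 27 mm thick and 30 mm long (its x), about 12 g. Origin at its centre; one of five alike. On the scoop it starts to roll at about 20 degrees of slope, and slides for sure at 45.
- walnut3: Whole walnut in its shell, hard, 27 mm thick and 30 mm long (its x), about 12 g. Origin at its centre; one of five alike. On the scoop it starts to roll at about 20 degrees of slope, and slides for sure at 45.
- walnut4: Whole walnut in its shell, hard, 27 mm thick and 30 mm long (its x), about 12 g. Origin at its centre; one of five alike. On the scoop it starts to roll at about 20 degrees of slope, and slides for sure at 45.
- salt_jar: Bystander: glass jar with steel cap, 64 mm across, 100 mm high. Origin: centre of underside.
- spoon: Bystander: wooden spoon 240 mm long lying on the table. Origin: underside, mid length.

How it is judged:
By the outcome, as a careful person would: the job done as asked, in the order asked, and still so for the second after the job is handed in, with the robot touching nothing.
It also fails if it takes over 72 s, if anything falls off the work surface, if the arm or the gripper's body presses on something with over 40 N, if the wrist force passes 120 N, or if a joint passes its speed limit or range.

## Working session

There is one attempt and no reset: what is moved stays moved. The work goes in short steps, Python scripts to look and compute and a tool call to move; the robot and the scene stay as the last step left them, time stands still between calls to the robot, and variables do not carry over. Pictures are saved under pics/ and viewed, at most 10 in all, crops included, and the job is handed in when it is done.

Besides the shell and the picture viewer there is one more tool, called after "Call:" as name(argument=value, ...) on one line, values as JSON. apply_moves: Moves the arm, as the interface text tells. Its arguments: {"type":"object","properties":{"moves":{"type":"array"},"newtons":{"type":"number"}},"required":["moves"]}

```bash
mkdir -p pics
python3 - <<'E'
from cell import telemetry, vision
import cv2
for n in("scene","top"):
    im=vision.grab_frame(n); cv2.imwrite(f"pics/{n}0.png",im)
    print(vision.camera_info(n))
print(telemetry.observe())
E
```

```text
{'intrinsics': array([[498.63192291,   0.        , 331.0128039 ],
       [  0.        , 498.63192291, 234.73093853],
       [  0.        ,   0.        ,   1.        ]]), 'rvec': array([ 1.01725525,  2.25385177, -1.23406884]), 'tvec': array([ 0.41880931, -0.20695052,  1.3619457 ])}
{'intrinsics': array([[566.89916839,   0.        , 305.50102251],
       [  0.        , 566.89916839, 247.28387059],
       [  0.        ,   0.        ,   1.        ]]), 'rvec': array([ 2.19903148, -2.20660455,  0.1073046 ]), 'tvec': array([-0.01080246,  0.59962148,  0.93839013])}
{'clock': 0.1, 'qpos': array([ 1.26084375,  0.68990226, -0.19452873,  1.56623736,  0.15728672,
        0.90252797, -0.21508517]), 'joint_vel': array([ 4.40914791e-04, -2.10041158e-03,  7.34641449e-04, -2.79233005e-03,
        1.76397483e-04,  5.25529972e-04,  1.08061689e-05]), 'joint_efforts': array([-3.27873640e-03, -5.40604055e+01, -1.27107728e+00, -1.58987206e+01,
        9.49082634e-03,  4.44382007e-03,  1.86474529e-05]), 'ee_pos': array([ 0.21041841, -0.58792599,  0.25256382]), 'orientation': array([-8.18677400e-04,  9.85257614e-01,  1.71075202e-01, -1.98462522e-04]), 'force': array([-0.39375522,  0.46772683, -0.25152919]), 'torque': array([ 0.04071368, -0.01881243,  0.00582674]), 'gripper_force': 0.0, 'finger_gap': 0.08548866911049911}
```

View pics/top0.png

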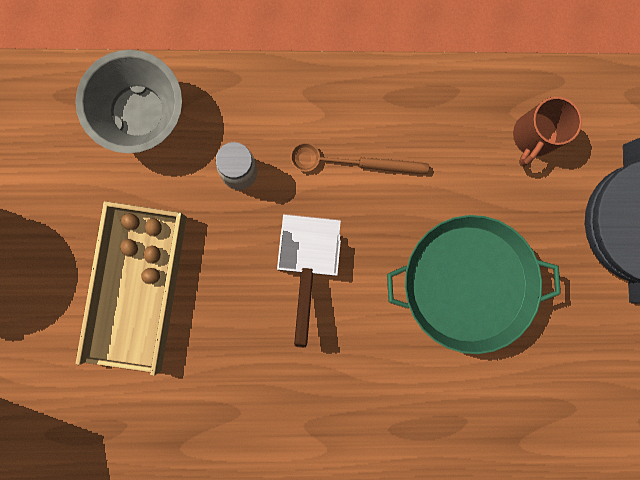

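View pics/scene0.png

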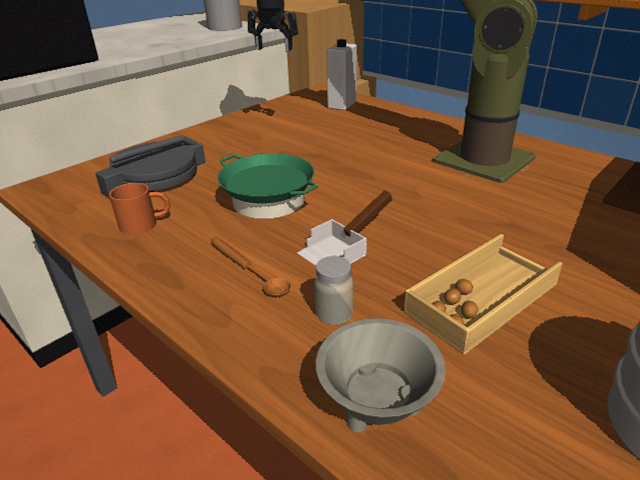

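The top view has +x up. It shows the tray at left (corners about (104,203), (183,212), (155,373), (78,362)), with the walnuts at its top end. The scoop's lip runs (282,215)-(341,220), its handle end is at (301,346), and the comal rim is centred near (474,284).

```bash
cat > h.py <<'E'
import numpy as np, cv2
from scipy.spatial.transform import Rotation as R
from cell import telemetry, vision, workorder
def bp(n,uv,z):
    c=vision.camera_info(n);r=R.from_rotvec(c["rvec"]).as_matrix()
    o=-r.T@c["tvec"];d=r.T@np.linalg.inv(c["intrinsics"])@[uv[0],uv[1],1]
    return o+d*(z-o[2])/d[2]
def pj(n,p):
    c=vision.camera_info(n)
    return cv2.projectPoints(np.array(p,float).reshape(-1,1,3),c["rvec"],c["tvec"],c["intrinsics"],None)[0][:,0]
E
python3 - <<'E'
from h import *
np.set_printoptions(precision=4,suppress=True)
im=cv2.imread("pics/top0.png")
a=cv2.resize(im[195:385,65:195],None,fx=3,fy=3,interpolation=2)
b=cv2.resize(im[205:355,260:360],None,fx=4,fy=4,interpolation=2)[:570]
c=np.zeros((600,800,3),np.uint8); c[:570,:390]=a; c[:570,400:800]=b[:570]
cv2.imwrite("pics/crop.png",c)
g=cv2.inRange(cv2.cvtColor(im,cv2.COLOR_BGR2HSV),(65,60,30),(95,255,255))
g=cv2.morphologyEx(g,cv2.MORPH_OPEN,np.ones((15,15)))
k=max(cv2.findContours(g,0,2)[0],key=cv2.contourArea);e=cv2.fitEllipse(k);print("comal",e,bp("top",e[0],.073),bp("top",(560,281),.075),bp("top",(388,287),.075))
for uv in[(104,203),(183,212)]:print("tray hi",bp("top",uv,.05))
for uv in[(155,373),(78,362)]:print("tray lo",bp("top",uv,.05))
E
```

```text
comal ((473.624755859375, 284.1331481933594), (134.2538604736328, 138.02700805664062), 164.12234497070312) [ 0.5362 -0.2809  0.073 ] [ 0.5406 -0.4207  0.075 ] [ 0.5322 -0.1423  0.075 ]
tray hi [0.6706 0.3159 0.05  ]
tray hi [0.6558 0.188  0.05  ]
tray lo [0.3965 0.23   0.05  ]
tray lo [0.415  0.3522 0.05  ]
```

View pics/crop.png

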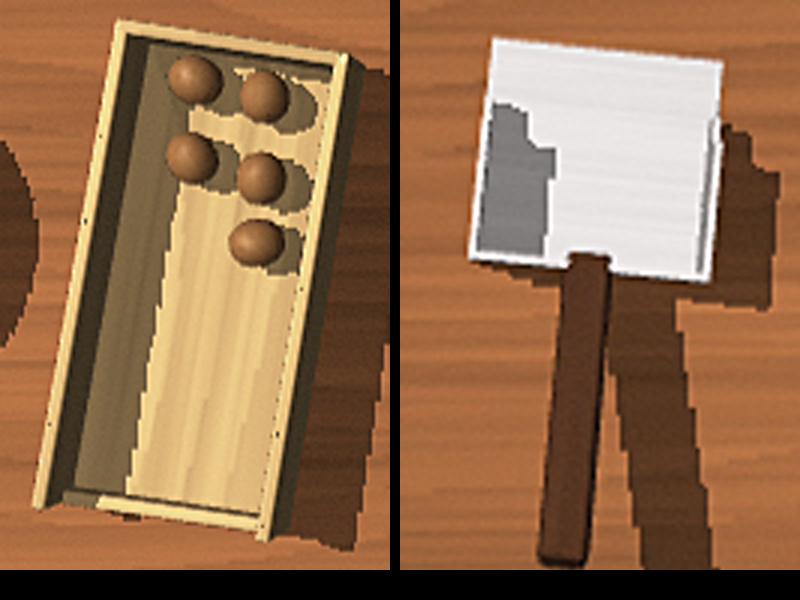

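The crops give tray rim corners at (104.3,201.7), (182.3,213.3), (153.3,375) and (77.3,363.3). The scoop lip corners are (283.2,214.5) and (340.8,220.5), the bowl's back corners (277.5,270.5) and (337.5,275.5), and the handle end (300.5,345). Next I'll fit the poses to the known shapes.

Run:
```python
from h import *
from scipy.optimize import least_squares
np.set_printoptions(precision=4,suppress=True)
def fit(P,uv,x0):
    P=np.array(P)/1000;uv=np.array(uv)
    T=lambda x:P@R.from_euler('z',x[2]).as_matrix().T+[x[0],x[1],0]
    s=least_squares(lambda x:(pj("top",T(x))-uv).ravel(),x0)
    print(s.x,np.degrees(s.x[2]));print((pj("top",T(s.x))-uv));return s.x
print("tray");t=fit([(133,64,50),(133,-64,50),(-133,-64,50),(-133,64,50)],[(104.3,201.7),(182.3,213.3),(153.3,375),(77.3,363.3)],[.53,.27,0])
print("scoop");s=fit([(48,50,0),(48,-50,0),(-48,50,40),(-48,-50,40),(-166,0,73)],[(283.2,214.5),(340.8,220.5),(277.5,270.5),(337.5,275.5),(300.5,345)],[.6,0,0])
rt=R.from_euler('z',t[2]).as_matrix()
for u in[(195,78),(264,97),(192,158),(261,179),(257,243)]:
    w=bp("top",(u[0]/3+65,u[1]/3+195),.0235);print("walnut",w,(rt.T@(w-[t[0],t[1],0]))[:2])
g=R.from_euler('z',s[2]).as_matrix()@[-.095,0,.047]+[s[0],s[1],0];print("grip",g)
st=telemetry.observe();r=R.from_quat(st["orientation"],scalar_first=True)
print("tool",st["ee_pos"],r.as_matrix())
# target tool: z down, y along scoop y
for f in(1,-1):
    c=np.cos(s[2]);d=np.sin(s[2]);M=np.array([[c*f,d*f,0],[d*f,-c*f,0],[0,0,-1.]]).T
    M=np.column_stack([[c*f,d*f,0],[d*f,-c*f,0],[0,0,-1]])
    print(f,"rotvec tool",(r.inv()*R.from_matrix(M)).as_rotvec())
print("tool-frame shift",r.inv().apply(g-st["ee_pos"]))
```

```text
tray
[ 0.5333  0.2726 -0.155 ] -8.882546902683398
[[ 0.1327 -1.0849]
 [ 0.1741 -0.6588]
 [ 1.7286  0.8749]
 [-1.9999  0.7843]]
scoop
[ 0.6047 -0.0201 -0.1032] -5.914172927723798
[[ 0.1117  0.153 ]
 [-0.0948  0.0237]
 [-0.2737 -1.2544]
 [-0.0159 -0.2351]
 [ 0.2664  1.2542]]
walnut [0.6441 0.2808 0.0235] [0.1083 0.0253]
walnut [0.6334 0.2425 0.0235] [ 0.1036 -0.0142]
walnut [0.5994 0.2818 0.0235] [0.064  0.0193]
walnut [0.5876 0.2436 0.0235] [ 0.0582 -0.0203]
walnut [0.5521 0.2453 0.0235] [ 0.0228 -0.0241]
grip [ 0.5102 -0.0103  0.047 ]
tool [ 0.2104 -0.5879  0.2526] [[ 0.9415  0.3371 -0.0007]
 [ 0.3371 -0.9415  0.0015]
 [-0.0001 -0.0017 -1.    ]]
1 rotvec tool [-0.0016  0.0005  0.4471]
-1 rotvec tool [-0.0007 -0.0022 -2.6945]
tool-frame shift [ 0.477  -0.4424  0.2063]
```

Call:
apply_moves(moves=[[0.024, -0.022, 0, 0, 0, 0, 0.0854], [0.024, -0.022, 0, 0, 0, 0, 0.0854], [0.024, -0.022, 0, 0, 0, 0, 0.0854], [0.024, -0.022, 0, 0, 0, 0, 0.0854], [0.024, -0.022, 0, 0, 0, 0, 0.0854]])

```text
clock: 0.52
ee_pos: [0.2869, -0.4428, 0.253]
orientation: [-0.0, 0.985, 0.171, -0.0]
force: [0.3, 0.4, -0.3]
finger_gap: 0.0853
gripper_force: 0.0
```

Call:
apply_moves(moves=[[0.024, -0.022, 0, 0, 0, 0, 0.0854], [0.024, -0.022, 0, 0, 0, 0, 0.0854], [0.024, -0.022, 0, 0, 0, 0, 0.0854], [0.024, -0.022, 0, 0, 0, 0, 0.0854], [0.024, -0.022, 0, 0, 0, 0, 0.0854]])

```text
clock: 0.93
ee_pos: [0.3628, -0.2989, 0.2531]
orientation: [-0.0, 0.985, 0.171, -0.0]
force: [1.5, -0.4, -0.8]
finger_gap: 0.0856
gripper_force: 0.0
```

Call:
apply_moves(moves=[[0.024, -0.022, 0, 0, 0, 0, 0.0854], [0.024, -0.022, 0, 0, 0, 0, 0.0854], [0.024, -0.022, 0, 0, 0, 0, 0.0854], [0.024, -0.022, 0, 0, 0, 0, 0.0854], [0.024, -0.022, 0, 0, 0, 0, 0.0854]])

```text
clock: 1.35
ee_pos: [0.4387, -0.1549, 0.2531]
orientation: [-0.0, 0.985, 0.171, -0.0]
force: [1.8, 0.3, 0.5]
finger_gap: 0.0856
gripper_force: 0.0
```

Call:
apply_moves(moves=[[0.024, -0.022, 0, 0, 0, 0, 0.0854], [0.024, -0.022, 0, 0, 0, 0, 0.0854], [0.024, -0.022, 0, 0, 0, 0, 0.0854], [0.024, -0.022, 0, 0, 0, 0, 0.0854], [0.021, -0.024, 0, 0, 0, 0, 0.0854]])

```text
clock: 1.77
ee_pos: [0.5117, -0.01, 0.2531]
orientation: [0.0, 0.985, 0.171, 0.0]
force: [0.8, -0.6, 0.4]
finger_gap: 0.0854
gripper_force: 0.0
```

Call:
apply_moves(moves=[[0, 0, 0.01, 0, 0, 0.112, 0.0854], [0, 0, 0.02, 0, 0, 0.112, 0.0854], [0, 0, 0.02, 0, 0, 0.112, 0.0854], [0, 0, 0.02, 0, 0, 0.111, 0.0854], [0, 0, 0.01, 0, 0, 0, 0.0854]])

```text
clock: 2.18
ee_pos: [0.5095, -0.0113, 0.1711]
orientation: [0.0, 0.999, -0.054, -0.002]
force: [-0.7, -0.7, -0.2]
finger_gap: 0.0855
gripper_force: 0.0
```

Call:
apply_moves(moves=[[0, -0.001, 0.027, 0, 0, 0, 0.0854], [0, 0, 0.027, 0, 0, 0, 0.0854], [0, 0, 0.027, 0, 0, 0, 0.0854], [0, 0, 0.025, 0, 0, 0, 0.0854], [0, 0, 0.015, 0, 0, 0, 0.0854]])

```text
clock: 2.6
ee_pos: [0.5097, -0.0104, 0.0497]
orientation: [0.0, 0.999, -0.051, -0.002]
force: [-0.2, -0.0, -0.1]
finger_gap: 0.0857
gripper_force: 0.0
```

Call:
apply_moves(moves=[[0, 0, 0, 0, 0, 0, 0.01], [0, 0, 0, 0, 0, 0, 0.01], [0, 0, 0, 0, 0, 0, 0.01], [0, 0, 0, 0, 0, 0, 0.01], [0, 0, 0, 0, 0, 0, 0.01]], newtons=90)

```text
clock: 3.02
ee_pos: [0.5117, -0.0106, 0.0535]
orientation: [-0.0, 0.999, -0.052, 0.001]
force: [0.1, -0.2, 0.9]
finger_gap: 0.0255
gripper_force: 0.0
```

Call:
apply_moves(moves=[[0, 0, 0, 0, 0, 0, 0.01], [0, 0, 0, 0, 0, 0, 0.01], [0, 0, 0, 0, 0, 0, 0.01], [0, 0, 0, 0, 0, 0, 0.01], [0, 0, 0, 0, 0, 0, 0.01]])

```text
clock: 3.43
ee_pos: [0.5115, -0.0104, 0.0535]
orientation: [-0.0, 0.999, -0.051, 0.001]
force: [-1.5, 0.5, 5.8]
finger_gap: 0.0186
gripper_force: 87.9
```

Call:
apply_moves(moves=[[0, 0, -0.012, 0, 0, 0, 0.01], [0, 0, -0.02, 0, 0, 0, 0.01], [0, 0, -0.02, 0, 0, 0, 0.01], [0, 0, -0.02, 0, 0, 0, 0.01], [0, 0, -0.018, 0, 0, 0, 0.01]])

```text
clock: 3.85
ee_pos: [0.5105, -0.0106, 0.1442]
orientation: [0.0, 0.999, -0.052, 0.0]
force: [0.5, -0.1, -1.9]
finger_gap: 0.0185
gripper_force: 88.3
```

Call:
apply_moves(moves=[[-0.02, -0.01, 0, 0, 0, 0, 0.01], [-0.02, -0.02, 0, 0, 0, 0, 0.01], [-0.02, -0.02, 0, 0, 0, 0, 0.01], [-0.02, -0.02, 0, 0, 0, 0, 0.01], [-0.02, -0.02, 0, 0, 0, 0, 0.01]])

```text
clock: 4.27
ee_pos: [0.4196, 0.0899, 0.1432]
orientation: [-0.0, 0.999, -0.052, 0.0]
force: [0.9, 1.2, -2.3]
finger_gap: 0.0185
gripper_force: 88.3
```

Call:
apply_moves(moves=[[-0.02, -0.02, 0, 0, 0, 0, 0.01], [-0.02, -0.02, 0, 0, 0, 0, 0.01], [-0.02, -0.02, 0, 0, 0, 0, 0.01], [-0.009, -0.02, 0, 0, 0, 0, 0.01], [0, -0.022, 0, 0, 0, 0, 0.01]])

```text
clock: 4.68
ee_pos: [0.3589, 0.198, 0.143]
orientation: [0.001, 0.999, -0.051, -0.002]
force: [0.8, -0.3, -1.5]
finger_gap: 0.0183
gripper_force: 88.3
```

Call:
apply_moves(moves=[[0, -0.025, 0, 0, 0, 0, 0.01], [0, -0.025, 0, 0, 0, 0, 0.01], [0, -0.025, 0, 0, 0, 0, 0.01], [0, -0.025, 0, 0, 0, 0, 0.01], [0, 0, 0, 0, 0, 0.052, 0.01]])

```text
clock: 5.1
ee_pos: [0.3733, 0.3045, 0.1433]
orientation: [-0.004, 0.997, -0.074, 0.001]
force: [0.9, 0.7, -2.3]
finger_gap: 0.0183
gripper_force: 88.5
```

Run:
```python
from h import *
np.set_printoptions(precision=4,suppress=True)
im=vision.grab_frame("top");im2=vision.grab_frame("scene");st=telemetry.observe()
print(st["ee_pos"],st["orientation"],st["force"])
def T(P,x):return (np.array(P)/1000)@R.from_euler('z',x[2]).as_matrix().T+[x[0],x[1],0]
t=[.5333,.2726,-.155]
def draw(I,n):
  for z,h,w,l,r in((50,1,64,-133,133),(50,1,56,-125,125),(10,1,56,-125,125)):
    p=np.round(pj(n,T([(r,w,z),(r,-w,z),(l,-w,z),(l,w,z)],t))*8).astype(int);cv2.polylines(I,[p],True,(255,0,0),1,shift=3)
a=im.copy();b=im2.copy();draw(a,"top");draw(b,"scene")
c=np.zeros((600,800,3),np.uint8)
c[:600,:400]=cv2.resize(a[190:390,65:198],(400,600),interpolation=cv2.INTER_AREA)
d=cv2.resize(b[190:370,380:580],(400,360));c[:360,400:]=d
cv2.imwrite("pics/ov.png",c)
```

```text
[0.3724 0.2985 0.1429] [-0.0004  0.9971 -0.0766  0.    ] [-0.6001 -0.5839 -1.7666]
```

View pics/ov.png

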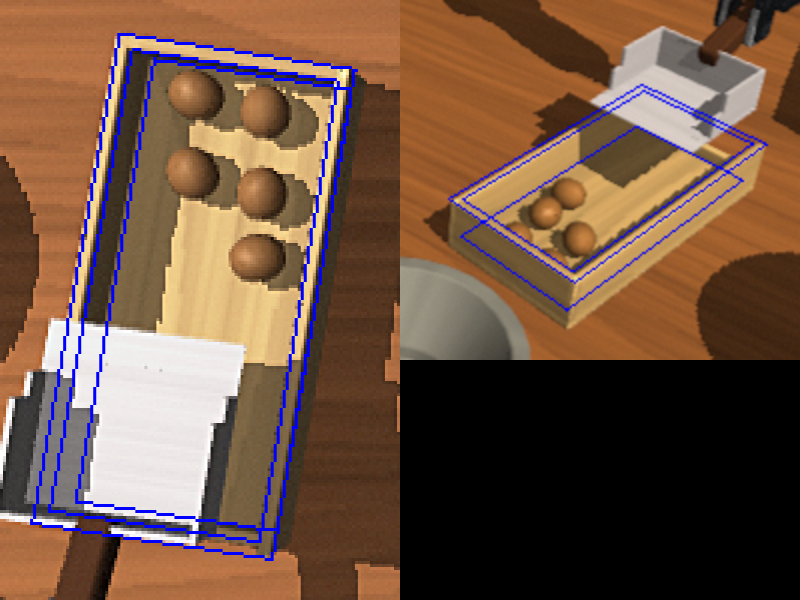

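The overlay matches the tray. The held scoop's lip corners appear at about (81.6,296.7) and (146.1,305.7). I'll check its pose in the tray frame.

Run:
```python
from h import *
np.set_printoptions(precision=4,suppress=True)
t=[.5333,.2726,-.155];rt=R.from_euler('z',t[2]).as_matrix()
q=[(rt.T@(bp("top",u,.0894)-[t[0],t[1],0])) for u in[(81.6,296.7),(146.1,305.7)]]
print(q,np.linalg.norm(q[0]-q[1]))
st=telemetry.observe();print(rt.T@(st["ee_pos"]-[t[0],t[1],0]))
r=R.from_quat(st["orientation"],scalar_first=True).as_matrix();print(np.degrees(np.arctan2(r[1,0],r[0,0])),r[2])
# refine tray using inner floor/high wall: print scoop expected px
P=np.array([(.048,.05,0),(.048,-.05,0),(-.048,.05,.04),(-.048,-.05,.04)])
o=st["ee_pos"]+r@np.array([.0937,0,.0535])
print(pj("top",np.array([o+r@(p*[1,-1,-1]) for p in P])), pj("scene",np.array([o+r@(p*[1,-1,-1]) for p in P])))
```

```text
[array([-0.0231,  0.0591,  0.0894]), array([-0.0221, -0.0406,  0.0894])] 0.09973573255717252
[-0.163   0.0007  0.1429]
-8.784830137721153 [-0.     -0.0008 -1.    ]
[[ 87.0602 296.3388]
 [151.6133 305.9348]
 [ 65.8638 362.2424]
 [134.103  372.2043]] [[524.2776 265.0653]
 [473.571  239.2198]
 [561.6089 223.6298]
 [509.7958 201.6163]]
```

The top picture was taken before the arm settled, with the TCP about 6 mm off in y. I'll look again now that it's still, with the predicted scoop drawn in.

Run:
```python
from h import *
im=vision.grab_frame("top");im2=vision.grab_frame("scene");st=telemetry.observe()
r=R.from_quat(st["orientation"],scalar_first=True).as_matrix()
P=np.array([(.048,.05,0),(.048,-.05,0),(-.048,-.05,0.04),(-.048,.05,.04)])
o=st["ee_pos"]+r@np.array([.0937,0,.0535]);W=np.array([o+r@(p*[1,-1,-1]) for p in P]);print(st["ee_pos"])
for I,n in((im,"top"),(im2,"scene")):cv2.polylines(I,[np.round(pj(n,W)*8).astype(int)],True,(0,0,255),1,shift=3)
c=np.zeros((600,800,3),np.uint8)
c[:500,:500]=cv2.resize(im[285:385,60:160],(500,500),interpolation=cv2.INTER_NEAREST)
c[:300,500:]=cv2.resize(im2[190:290,465:565],(300,300),interpolation=cv2.INTER_NEAREST)
cv2.imwrite("pics/ov2.png",c)
```

```text
[0.37240322 0.29626467 0.14267221]
```

View pics/ov2.png

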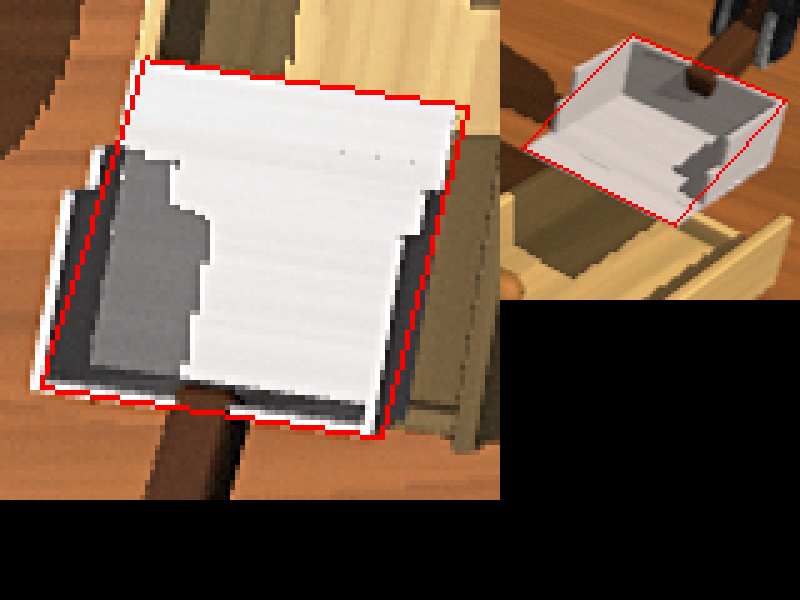

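Call:
apply_moves(moves=[[0, -0.0014, 0.01, 0, 0, 0, 0.01], [0, 0, 0.018, 0, 0, 0, 0.01], [0, 0, 0.018, 0, 0, 0, 0.01], [0, 0, 0.016, 0, 0, 0, 0.01], [0, 0, 0.01, 0, 0, 0, 0.01]])

```text
clock: 5.72
ee_pos: [0.3726, 0.2973, 0.0685]
orientation: [0.001, 0.997, -0.078, -0.001]
force: [-0.7, -0.5, -1.8]
finger_gap: 0.0184
gripper_force: 88.4
```

Call:
apply_moves(moves=[[0, 0, 0, 0, 0, 0, 0.01], [0, 0, 0, 0, 0, 0, 0.01], [0, 0, 0, 0, 0, 0, 0.01], [0, 0, 0.002, 0, 0, 0, 0.01], [0, 0, 0.002, 0, 0, 0, 0.01]])

```text
clock: 6.13
ee_pos: [0.3735, 0.299, 0.0669]
orientation: [-0.001, 0.997, -0.077, 0.001]
force: [-0.1, -0.8, -1.6]
finger_gap: 0.0183
gripper_force: 88.3
```

```bash
cat >> h.py <<'E'
t=np.array([.5333,.2726,0]);rt=R.from_euler('z',-.155).as_matrix()
def rep():
    np.set_printoptions(precision=4,suppress=True)
    s=telemetry.observe();r=R.from_quat(s["orientation"],scalar_first=True)
    m=r.as_matrix();o=s["ee_pos"]+m@[.0937,0,.0535]
    S=m@np.diag([1,-1,-1])
    print("t",s["clock"],"tcp",s["ee_pos"],"F",s["force"],"tau",s["torque"])
    print("origin in tray",rt.T@(o-t),"lip in tray",rt.T@(o+S@[.048,0,0]-t),"lip world",o+S@[.048,0,0])
    print("yaw,noseDown,roll deg",R.from_matrix(S).as_euler('ZYX',degrees=True),"q",s["qpos"])
E
python3 -c "from h import *;rep()"
```

```text
t 6.1333 tcp [0.3735 0.299  0.0669] F [-0.1113 -0.7867 -1.6404] tau [0.0044 0.0968 0.0431]
origin in tray [-0.0682  0.0015  0.0136] lip in tray [-0.0202  0.0015  0.0136] lip world [0.5136 0.2772 0.0136]
yaw,noseDown,roll deg [-8.8873 -0.0708  0.0707] q [-0.8074  0.8521  0.0588  2.1404 -0.2898  0.1545 -2.2081]
```

Call:
apply_moves(moves=[[0, 0, 0, 0, -0.02, 0, 0.01], [0, 0, 0.001, 0, 0, 0, 0.01], [0, 0, 0.001, 0, 0, 0, 0.01], [0, 0, 0, 0, 0, 0, 0.01], [0, 0, 0, 0, 0, 0, 0.01]])

```text
clock: 6.55
ee_pos: [0.3732, 0.299, 0.0647]
orientation: [-0.001, 0.997, -0.077, -0.01]
force: [-2.4, 0.5, 5.6]
finger_gap: 0.0186
gripper_force: 89.3
```

```bash
python3 -c "from h import *;rep()"
```

```text
t 6.55 tcp [0.3732 0.299  0.0647] F [-2.3936  0.4916  5.5543] tau [-0.0858 -0.251   0.0004]
origin in tray [-0.0696  0.0014  0.0094] lip in tray [-0.0216  0.0014  0.0085] lip world [0.5122 0.2773 0.0085]
yaw,noseDown,roll deg [-8.888   1.1056  0.0524] q [-0.7884  0.8572  0.0443  2.1284 -0.2877  0.1745 -2.2013]
```

Call:
apply_moves(moves=[[0.004, 0.0005, -0.0001, 0, 0, 0, 0.01], [0.008, 0.0005, -0.0001, 0, 0, 0, 0.01], [0.008, 0, -0.0002, 0, 0, 0, 0.01], [0.008, 0, -0.0001, 0, 0, 0, 0.01], [0.008, 0, -0.0002, 0, 0, 0, 0.01]])

```text
clock: 6.97
ee_pos: [0.4068, 0.2926, 0.0648]
orientation: [-0.001, 0.997, -0.077, -0.011]
force: [-6.3, 1.3, 8.5]
finger_gap: 0.0185
gripper_force: 89.6
```

Call:
apply_moves(moves=[[0.008, 0, -0.0001, 0, 0, 0, 0.01], [0.008, 0, -0.0002, 0, 0, 0, 0.01], [0.008, 0, -0.0001, 0, 0, 0, 0.01], [0.008, 0, -0.0002, 0, 0, 0, 0.01], [0.004, 0, -0.0001, 0, 0, 0, 0.01]])

```text
clock: 7.38
ee_pos: [0.4434, 0.287, 0.0649]
orientation: [-0.001, 0.997, -0.077, -0.011]
force: [-6.4, 1.0, 7.4]
finger_gap: 0.0186
gripper_force: 89.5
```

```bash
python3 -c "from h import *;rep()"
```

```text
t 7.3833 tcp [0.4434 0.287  0.0649] F [-6.4202  1.0493  7.3912] tau [0.0928 0.4358 0.0583]
origin in tray [0.0015 0.0004 0.0094] lip in tray [0.0495 0.0004 0.0083] lip world [0.5823 0.2654 0.0083]
yaw,noseDown,roll deg [-8.8452  1.2275  0.0223] q [-0.695   0.8811  0.0717  1.9788 -0.2378  0.3057 -2.1464]
```

Call:
apply_moves(moves=[[0.008, 0, -0.0001, 0, 0, 0, 0.01], [0.008, 0, -0.0002, 0, 0, 0, 0.01], [0.008, 0, -0.0001, 0, 0, 0, 0.01], [0.008, 0, -0.0002, 0, 0, 0, 0.01], [0.006, 0, -0.0001, 0, 0, 0, 0.01]])

```text
clock: 7.8
ee_pos: [0.4802, 0.2813, 0.0648]
orientation: [-0.001, 0.997, -0.077, -0.011]
force: [-7.6, 1.0, 7.6]
finger_gap: 0.0186
gripper_force: 89.6
```

Call:
apply_moves(moves=[[0.005, 0, -0.0001, 0, 0, 0, 0.01], [0.005, 0, -0.0001, 0, 0, 0, 0.01], [0.005, 0, -0.0001, 0, 0, 0, 0.01], [0.005, 0, -0.0001, 0, 0, 0, 0.01], [0.004, 0, -0.0001, 0, 0, 0, 0.01]])

```text
clock: 8.22
ee_pos: [0.5033, 0.2778, 0.0648]
orientation: [-0.001, 0.997, -0.077, -0.012]
force: [-8.2, 1.3, 9.5]
finger_gap: 0.0186
gripper_force: 89.6
```

Run:
```python
from h import *
rep()
a=vision.grab_frame("top")[190:310,75:215];b=vision.grab_frame("scene")[190:350,380:560]
c=np.zeros((600,800,3),np.uint8);c[:360,:420]=cv2.resize(a,(420,360));c[:320,430:790]=cv2.resize(b,(360,320))
cv2.imwrite("pics/push.png",c[:380])
```

```text
t 8.2167 tcp [0.5033 0.2778 0.0648] F [-8.2433  1.2694  9.5299] tau [0.1493 0.5526 0.0361]
origin in tray [0.0619 0.0006 0.0091] lip in tray [0.1099 0.0007 0.008 ] lip world [0.642  0.2563 0.008 ]
yaw,noseDown,roll deg [-8.81    1.3502  0.0043] q [-0.6257  0.9122  0.0867  1.8348 -0.2068  0.422  -2.1067]
```

View pics/push.png

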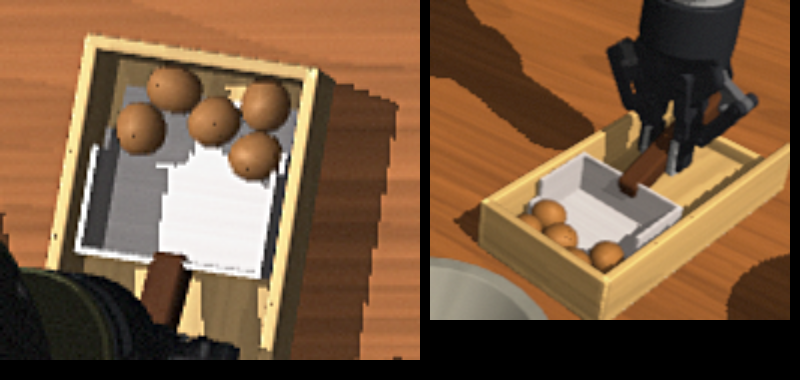

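The picture shows all five walnuts at or on the lip, up against the high end wall at crop (140-285, 65-180). I'll push the last centimetre slowly.

Call:
apply_moves(moves=[[0.002, 0, 0, 0, 0, 0, 0.01], [0.002, 0, 0, 0, 0, 0, 0.01], [0.002, 0, 0, 0, 0, 0, 0.01], [0.002, 0, 0, 0, 0, 0, 0.01], [0.002, 0, 0, 0, 0, 0, 0.01]])

```text
clock: 8.73
ee_pos: [0.513, 0.2765, 0.0645]
orientation: [-0.001, 0.997, -0.077, -0.012]
force: [-6.0, 1.6, 7.3]
finger_gap: 0.0186
gripper_force: 89.3
```

Call:
apply_moves(moves=[[0.001, 0, 0, 0, 0, 0, 0.01], [0.001, 0, 0, 0, 0, 0, 0.01], [0.001, 0, 0, 0, 0, 0, 0.01], [0, 0, 0, 0, 0, 0, 0.01], [0, 0, 0, 0, 0, 0, 0.01]])

```text
clock: 9.15
ee_pos: [0.5163, 0.2758, 0.0643]
orientation: [-0.001, 0.997, -0.077, -0.011]
force: [-5.7, 1.4, 6.5]
finger_gap: 0.0189
gripper_force: 89.5
```

Run:
```python
from h import *
rep()
a=vision.grab_frame("top")[190:310,75:215];b=vision.grab_frame("scene")[190:350,380:560]
c=np.zeros((600,800,3),np.uint8);c[:360,:420]=cv2.resize(a,(420,360));c[:320,430:790]=cv2.resize(b,(360,320))
cv2.imwrite("pics/push2.png",c[:380])
```

```text
t 9.15 tcp [0.5163 0.2758 0.0643] F [-5.7461  1.4471  6.5443] tau [0.1435 0.4648 0.0249]
origin in tray [0.0752 0.0007 0.0087] lip in tray [0.1232 0.0007 0.0076] lip world [0.6551 0.2543 0.0076]
yaw,noseDown,roll deg [-8.8169  1.3084  0.0072] q [-0.6121  0.9208  0.0895  1.8028 -0.2013  0.4451 -2.0991]
```

View pics/push2.png

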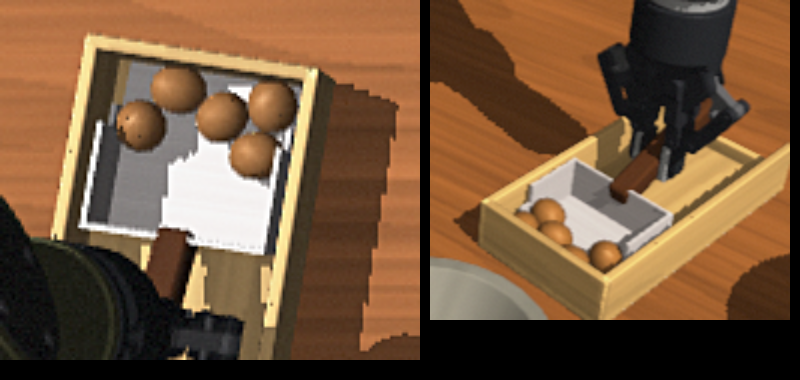

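All five sit over the bowl, with the front ones at crop (178,88) and (272,105). Next I'll work out a nose-up curl that keeps the lip just off the wall.

Run:
```python
import numpy as np
v=lambda p,th:np.array([p[0]*np.cos(th)-p[1]*np.sin(th),p[0]*np.sin(th)+p[1]*np.cos(th)]) # nose up th
lip=(.1417,-.0535);back=(.0457,-.0535)
a0=np.radians(-1.3);pos=np.zeros(2);b0=(pos+v(back,a0))[1];l0=(pos+v(lip,a0))[0]
n=10;prev=a0
for i in range(1,n+1):
    a=a0+np.radians(25+1.3)*i/n
    new=np.array([l0-.0007*i-v(lip,a)[0], min(b0,b0)+.0007*i-v(back,a)[1]+0.0])
    d=new-pos; tx=np.array([np.cos(prev),np.sin(prev)]);tz=np.array([np.sin(prev),-np.cos(prev)])
    print(i,round(d@tx,4),round(d@tz,4),"rot y +",round(a-prev,4),new);pos=new;prev=a
```

```text
1 -0.0031 0.0015 rot y + 0.0459 [-0.00315385 -0.00139819]
2 -0.0029 0.0014 rot y + 0.0459 [-0.00600665 -0.00290681]
3 -0.0027 0.0014 rot y + 0.0459 [-0.00855387 -0.00452123]
4 -0.0024 0.0014 rot y + 0.0459 [-0.01079161 -0.00623656]
5 -0.0022 0.0015 rot y + 0.0459 [-0.01271665 -0.00804771]
6 -0.002 0.0015 rot y + 0.0459 [-0.01432639 -0.00994939]
7 -0.0017 0.0016 rot y + 0.0459 [-0.01561892 -0.01193613]
8 -0.0015 0.0017 rot y + 0.0459 [-0.016593   -0.01400226]
9 -0.0013 0.0018 rot y + 0.0459 [-0.01724804 -0.01614195]
10 -0.0012 0.0019 rot y + 0.0459 [-0.01758414 -0.01834923]
```

Call:
apply_moves(moves=[[-0.0031, 0, 0.001, 0, 0.046, 0, 0.01], [-0.0029, 0, 0.0012, 0, 0.046, 0, 0.01], [-0.0027, 0, 0.0013, 0, 0.046, 0, 0.01], [-0.0024, 0, 0.0014, 0, 0.046, 0, 0.01], [-0.0022, 0, 0.0015, 0, 0.046, 0, 0.01]])

```text
clock: 9.67
ee_pos: [0.5051, 0.2768, 0.0566]
orientation: [0.008, 0.991, -0.077, 0.105]
force: [0.1, 0.1, -2.8]
finger_gap: 0.0187
gripper_force: 88.4
```

Call:
apply_moves(moves=[[-0.002, 0, 0.0015, 0, 0.046, 0, 0.01], [-0.0017, 0, 0.0016, 0, 0.046, 0, 0.01], [-0.0015, 0, 0.0016, 0, 0.046, 0, 0.01], [-0.0013, 0, 0.0016, 0, 0.046, 0, 0.01], [-0.0012, 0, 0.0016, 0, 0.046, 0, 0.01]])

```text
clock: 10.08
ee_pos: [0.5085, 0.286, 0.0619]
orientation: [0.034, 0.984, -0.078, 0.156]
force: [-14.3, -15.9, -5.2]
finger_gap: 0.0186
gripper_force: 89.5
```

Call:
apply_moves(moves=[[0, 0, 0, 0, 0, 0, 0.01], [0, 0, 0, 0, 0, 0, 0.01], [0, 0, 0, 0, 0, 0, 0.01], [0, 0, 0, 0, 0, 0, 0.01], [0, 0, 0, 0, 0, 0, 0.01]])

```text
clock: 10.5
ee_pos: [0.5086, 0.2857, 0.0617]
orientation: [0.034, 0.984, -0.08, 0.157]
force: [-8.3, -9.9, -5.6]
finger_gap: 0.0184
gripper_force: 89.8
```

Run:
```python
from h import *
rep()
a=vision.grab_frame("top")[190:310,75:215];b=vision.grab_frame("scene")[190:350,380:560]
c=np.zeros((600,800,3),np.uint8);c[:360,:420]=cv2.resize(a,(420,360));c[:320,430:790]=cv2.resize(b,(360,320))
cv2.imwrite("pics/curl.png",c[:380])
```

```text
t 10.5 tcp [0.5086 0.2857 0.0617] F [-8.2659 -9.9033 -5.6345] tau [-1.8952  2.5528 -0.8023]
origin in tray [0.0793 0.0067 0.0404] lip in tray [0.1249 0.0067 0.0554] lip world [0.6577 0.2599 0.0554]
yaw,noseDown,roll deg [ -8.9049 -18.2777  -2.5194] q [-0.9662  0.9595  0.393   2.0294 -0.9992  0.048  -1.497 ]
```

View pics/curl.png

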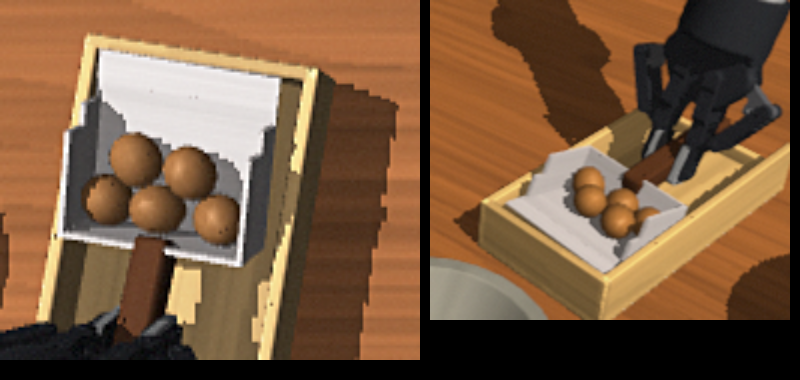

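All five walnuts rolled to the back wall (crop (85-240, 135-240)). Joints 5 and 6 hit their limits, though, so the scoop drifted sideways and is leaning lightly on the tray's left wall. I'll ease off, flatten a little, and lift.

Call:
apply_moves(moves=[[-0.003, 0.003, -0.002, 0, -0.025, 0, 0.01], [-0.003, 0.003, -0.003, 0, -0.025, 0, 0.01], [-0.002, 0.001, -0.004, 0, -0.025, 0, 0.01], [-0.001, 0, -0.006, 0, -0.025, 0, 0.01], [0, 0, -0.008, 0, 0, 0, 0.01]])

```text
clock: 11.02
ee_pos: [0.4997, 0.2873, 0.0843]
orientation: [0.025, 0.99, -0.081, 0.113]
force: [0.8, -1.8, -3.3]
finger_gap: 0.0188
gripper_force: 90.1
```

```bash
python3 -c "from h import *;rep()"
```

```text
t 11.0167 tcp [0.4997 0.2873 0.0843] F [ 0.7624 -1.7953 -3.2977] tau [-0.0691  0.5907 -0.1223]
origin in tray [0.068  0.0072 0.0537] lip in tray [0.1147 0.007  0.0646] lip world [0.6477 0.2618 0.0646]
yaw,noseDown,roll deg [ -9.0925 -13.1926  -1.8774] q [-0.9945  0.9314  0.5015  1.9978 -0.9521  0.2465 -1.5129]
```

Call:
apply_moves(moves=[[0.002, 0.001, -0.008, 0.008, 0, 0, 0.01], [0.003, 0.001, -0.014, 0.008, 0, 0, 0.01], [0.004, 0, -0.017, 0.008, 0, 0, 0.01], [0.004, 0, -0.017, 0.008, 0, 0, 0.01], [0.003, 0, -0.014, 0, 0, 0, 0.01]])

```text
clock: 11.43
ee_pos: [0.4993, 0.2868, 0.1587]
orientation: [0.008, 0.99, -0.079, 0.116]
force: [-0.4, 0.8, -2.6]
finger_gap: 0.0183
gripper_force: 90.1
```

Call:
apply_moves(moves=[[0.003, 0, -0.012, 0, 0, 0, 0.01], [0.002, 0, -0.01, 0, 0, 0, 0.01], [0.001, 0, -0.006, 0, 0, 0, 0.01], [0, 0, 0, 0, 0, 0, 0.01], [0, 0, 0, 0, 0, 0, 0.01]])

```text
clock: 11.85
ee_pos: [0.4982, 0.2875, 0.1854]
orientation: [0.008, 0.99, -0.078, 0.115]
force: [0.4, -0.4, -2.6]
finger_gap: 0.0184
gripper_force: 90.1
```

```bash
cat > kin.py <<'E'
from h import *
from scipy.optimize import least_squares
import itertools
def pose(y,n,r):return R.from_euler('ZYX',[y,n,r],degrees=True)*R.from_matrix(np.diag([1,-1,-1.]))
D=[([1.26084375,.68990226,-.19452873,1.56623736,.15728672,.90252797,-.21508517],[.21041841,-.58792599,.25256382],R.from_quat([-8.18677400e-04,9.85257614e-01,1.71075202e-01,-1.98462522e-04],scalar_first=True)),
([-.8074,.8521,.0588,2.1404,-.2898,.1545,-2.2081],[.3735,.299,.0669],pose(-8.8873,-.0708,.0707)),
([-.695,.8811,.0717,1.9788,-.2378,.3057,-2.1464],[.4434,.287,.0649],pose(-8.8452,1.2275,.0223)),
([-.6121,.9208,.0895,1.8028,-.2013,.4451,-2.0991],[.5163,.2758,.0643],pose(-8.8169,1.3084,.0072)),
([-.9662,.9595,.393,2.0294,-.9992,.048,-1.497],[.5086,.2857,.0617],pose(-8.9049,-18.2777,-2.5194)),
([-.9945,.9314,.5015,1.9978,-.9521,.2465,-1.5129],[.4997,.2873,.0843],pose(-9.0925,-13.1926,-1.8774))]
ax=lambda a,q:R.from_rotvec(np.array(a)*q)
def fk(q,p,s):
    # base z, shoulder y, upper z, elbow y, forearm z, wrist y, flange z ; q=0 => straight up
    d1,d3,a3,d5,a5,a6,d7,q7o=p
    r=ax([0,0,1],s[0]*q[0]);P=np.array([0,0,d1])
    r=r*ax([0,1,0],q[1])*ax([0,0,1],s[1]*q[2]);P=P+r.apply([a3,0,d3])
    r=r*ax([0,1,0],q[3]);P=P+r.apply([-a5,0,d5])   # elbow
    r=r*ax([0,0,1],s[2]*q[4])*ax([0,1,0],q[5]);P=P+r.apply([a6,0,d7])
    return P,r*ax([0,0,1],s[3]*q[6]+q7o)
P0=[.267,.293,.0525,.3425,.0775,.076,.27,0]
E
cat > fit.py <<'E'
from kin import *
best=None
for s in itertools.product([1,-1],repeat=4):
  for o in(0,1.57,3.14,-1.57):
    def f(p):
        e=[]
        for q,x,r in D:
            a,b=fk(q,p,s);e+=[*(a-x),*(.3*(b.inv()*r).as_rotvec())]
        return np.array(e)
    z=least_squares(f,P0[:7]+[o],max_nfev=60)
    if best is None or z.cost<best[0]:best=(z.cost,s,z.x,f(z.x).reshape(-1,6))
np.set_printoptions(precision=4,suppress=True);print(*best,sep="\n")
E
python3 fit.py; python3 -c "from h import *;rep()"
```

```text
0.0032096012114500106
(-1, -1, -1, -1)
[ 0.336   0.5552 -0.139   0.3619  0.0276 -0.0766  0.3959  1.5708]
[[ 0.0358  0.022  -0.0008 -0.     -0.      0.    ]
 [-0.0159  0.0238 -0.0099 -0.     -0.      0.    ]
 [-0.0141  0.0333 -0.005   0.     -0.      0.    ]
 [-0.0094  0.0418  0.0023  0.      0.     -0.    ]
 [-0.0008 -0.0129  0.0144 -0.      0.     -0.    ]
 [-0.0127 -0.0052 -0.001   0.     -0.      0.    ]]
t 11.85 tcp [0.4982 0.2875 0.1854] F [ 0.4419 -0.365  -2.6446] tau [0.0772 0.5381 0.0487]
origin in tray [0.0665 0.0091 0.1549] lip in tray [0.1132 0.009  0.1659] lip world [0.6465 0.264  0.1659]
yaw,noseDown,roll deg [ -9.0259 -13.2746   0.0795] q [-1.1031  0.7936  0.7164  1.9781 -0.8221  0.458  -1.5895]
```

Orientation fits exactly. Positions need lateral link offsets, so I'll solve for those linearly.

```bash
cat >> kin.py <<'E'
D.append(([-1.1031,.7936,.7164,1.9781,-.8221,.458,-1.5895],[.4982,.2875,.1854],pose(-9.0259,-13.2746,.0795)))
def frames(q):
    r1=ax([0,0,1],-q[0]);r2=r1*ax([0,1,0],q[1]);r3=r2*ax([0,0,1],-q[2]);r4=r3*ax([0,1,0],q[3]);r5=r4*ax([0,0,1],-q[4]);r6=r5*ax([0,1,0],q[5]);r7=r6*ax([0,0,1],-q[6]+np.pi/2)
    return r1,r3,r5,r6,r7
def J(q):
    r1,r3,r5,r6,r7=[r.as_matrix() for r in frames(q)]
    return np.hstack([np.array([[0,0,1.]]).T,r1[:,:2],r3,r5,r6])
A=np.vstack([J(d[0]) for d in D]);B=np.hstack([d[1] for d in D])
# light ridge towards plain link lengths
x0=np.array([.267,0,0, 0,0,.3, 0,0,.3, 0,0,.25]);lam=3e-4
X=np.linalg.lstsq(np.vstack([A,lam*np.eye(12)]),np.hstack([B,lam*x0]),rcond=None)[0]
def FK(q):return J(q)@X,frames(q)[-1]
E
python3 - <<'E'
from kin import *
np.set_printoptions(precision=4,suppress=True)
print(X);print((A@X-B).reshape(-1,3));print(np.linalg.svd(A)[1])
E
```

```text
[ 0.3469 -0.0002 -0.0188 -0.0002 -0.0269  0.5637  0.0001 -0.0002  0.345
 -0.     -0.0002  0.3117]
[[ 0. -0.  0.]
 [ 0.  0.  0.]
 [-0. -0. -0.]
 [ 0. -0. -0.]
 [-0. -0.  0.]
 [ 0. -0. -0.]
 [-0.  0.  0.]]
[5.2459 5.1223 5.1063 1.3436 1.2866 0.5769 0.4647 0.3311 0.185  0.0955
 0.0796 0.    ]
```

The model is now exact. I'll use it to choose the tipping direction at the comal by simulating the whole path with a bounded local IK.

```bash
cat > plan.py <<'E'
from kin import *
from scipy.spatial.transform import Slerp
lo=np.array([-3.01,-.46,-1.47,.13,-1,.04,-2.66])+.02;hi=np.array([3.01,2.08,1.51,2.56,4.14,2.09,2.66])-.02
TS=np.array([-.0937,0,.0535]) # tcp in scoop frame
def ik(x,r,q):
    f=lambda a:np.hstack([FK(a)[0]-x,.3*(FK(a)[1].inv()*r).as_rotvec(),.01*(a-q)])
    z=least_squares(f,np.clip(q,lo,hi),bounds=(lo,hi),max_nfev=30);e=f(z.x);return z.x,np.linalg.norm(e[:3]),np.degrees(np.linalg.norm(e[3:6])/.3)
def tgt(psi,nd,lip): # scoop pose: yaw psi, nose down nd deg, lip at point -> tcp pose
    S=R.from_euler('ZYX',[psi,nd,0],degrees=True)
    return np.array(lip)+S.apply(TS-[.048,0,0]),S*R.from_matrix(np.diag([1,-1,-1.]))
C=np.array([.5362,-.2809,0])
E
cat > scan.py <<'E'
from plan import *
s=telemetry.observe();q0=s["qpos"];x0=s["ee_pos"];r0=R.from_quat(s["orientation"],scalar_first=True)
for psi in range(-110,91,20):
  for back in(.04,):
    u=np.array([np.cos(np.radians(psi)),np.sin(np.radians(psi)),0])
    q=q0.copy();x1,r1=tgt(psi,-10,C-u*back+[0,0,.13])
    y0=-9.0;E=[];M=[]
    for f in np.linspace(0,1,12)[1:]:
        S=R.from_euler('ZYX',[y0+(psi-y0)*f,-13+3*f,0],degrees=True)*R.from_matrix(np.diag([1,-1,-1.]))
        q,a,b=ik(x0+(x1-x0)*f,S,q);E.append(a*1e3+b);M.append(min((q-lo).min(),(hi-q).min()))
    e1=max(E)
    for nd in range(-5,51,5):
        z=.13-.065*(nd+5)/55;x,r=tgt(psi,nd,C-u*back+[0,0,z]);q,a,b=ik(x,r,q);E.append(a*1e3+b);M.append(min((q-lo).min(),(hi-q).min()))
    print(psi,"err transit %.2f all %.2f margin %.2f"%(e1,max(E),min(M)),np.round(q,2))
E
python3 scan.py
```

```text
-110 err transit 0.08 all 0.08 margin 0.00 [ 0.6   0.91  0.09  1.63 -0.98  1.2  -2.16]
-90 err transit 0.05 all 0.05 margin 0.00 [ 0.35  1.03  0.53  1.49 -0.98  1.62 -1.88]
-70 err transit 0.07 all 0.11 margin 0.00 [ 0.34  1.06  0.49  1.36 -0.75  1.72 -1.75]
-50 err transit 0.70 all 0.70 margin 0.00 [ 0.3   1.09  0.47  1.27 -0.53  1.78 -1.57]
-30 err transit 11.46 all 11.46 margin 0.00 [ 0.19  1.12  0.59  1.24 -0.38  1.8  -1.27]
-10 err transit 13.13 all 13.13 margin 0.00 [ 0.07  1.16  0.73  1.26 -0.25  1.71 -0.95]
10 err transit 9.43 all 9.43 margin 0.00 [-0.04  1.16  0.81  1.34 -0.14  1.52 -0.7 ]
30 err transit 4.79 all 4.79 margin 0.00 [-0.11  1.11  0.76  1.46  0.04  1.26 -0.58]
50 err transit 0.37 all 0.37 margin 0.00 [-0.05  0.98  0.47  1.61  0.47  1.05 -0.72]
70 err transit 0.37 all 0.37 margin 0.06 [-0.17  0.98  0.62  1.77  0.59  0.69 -0.6 ]
90 err transit 0.35 all 0.35 margin 0.11 [-0.3   1.05  0.89  1.94  0.55  0.21 -0.36]
```

```bash
cat > tr.py <<'E'
from plan import *
import sys
def rows(P,dec=(4,3)):
    # P list of (x,R) incl. start -> tool frame rows, rounded, integrating the rounding
    x,r=P[0];out=[]
    for X_,r_ in P[1:]:
        d=np.round(r.inv().apply(X_-x),dec[0]);w=np.round((r.inv()*r_).as_rotvec(),dec[1])
        x=x+r.apply(d);r=r*R.from_rotvec(w);out.append([*d,*w,.01])
    for i in range(0,len(out),5):print([[float(a) for a in o] for o in out[i:i+5]])
def sim(P,q):
    for x,r in P[1:]:
        q,a,b=ik(x,r,q);print("%.1f %.1f"%(a*1e3,b),np.round(q,2))
    return q
def cur():
    s=telemetry.observe();return s["qpos"],s["ee_pos"],R.from_quat(s["orientation"],scalar_first=True)
DN=R.from_matrix(np.diag([1,-1,-1.]))
E
python3 - <<'E'
from tr import *
q0,x0,r0=cur()
y0,n0,ro=(r0*DN).as_euler('ZYX',degrees=True);psi=-70
u=np.array([np.cos(np.radians(psi)),np.sin(np.radians(psi)),0])
x1,_=tgt(psi,-8,C-u*.045+[0,0,.14])
P=[(x0,r0)];n=25
for i in range(1,n+1):
    f=(1-np.cos(np.pi*i/n))/2
    P.append((x0+(x1-x0)*f,R.from_euler('ZYX',[y0+(psi-y0)*f,n0+(-8-n0)*f,ro*(1-f)],degrees=True)*DN))
print(x1);sim(P[::4],q0);rows(P)
E
```

```text
[ 0.47026989 -0.09975851  0.17325851]
0.0 0.0 [-1.08  0.79  0.72  2.01 -0.84  0.45 -1.6 ]
0.0 0.0 [-1.    0.77  0.74  2.08 -0.89  0.43 -1.62]
0.1 0.0 [-0.85  0.76  0.76  2.15 -0.95  0.43 -1.63]
0.1 0.0 [-0.66  0.76  0.77  2.18 -0.98  0.44 -1.65]
0.0 0.0 [-0.5   0.77  0.78  2.18 -0.98  0.47 -1.69]
0.0 0.0 [-0.43  0.78  0.79  2.16 -0.98  0.49 -1.71]
[[0.0001, 0.0015, 0.0001, -0.001, -0.0, 0.004, 0.01], [0.0004, 0.0046, 0.0002, -0.003, -0.001, 0.012, 0.01], [0.0007, 0.0075, 0.0004, -0.005, -0.002, 0.02, 0.01], [0.0011, 0.0103, 0.0006, -0.006, -0.003, 0.028, 0.01], [0.0019, 0.0129, 0.0008, -0.008, -0.003, 0.035, 0.01]]
[[0.0027, 0.0153, 0.0011, -0.009, -0.003, 0.042, 0.01], [0.0038, 0.0173, 0.0014, -0.011, -0.004, 0.047, 0.01], [0.0052, 0.0189, 0.0018, -0.011, -0.005, 0.053, 0.01], [0.0067, 0.0202, 0.002, -0.013, -0.005, 0.057, 0.01], [0.0083, 0.021, 0.0025, -0.012, -0.005, 0.061, 0.01]]
[[0.0099, 0.0212, 0.0027, -0.013, -0.006, 0.064, 0.01], [0.0117, 0.021, 0.0031, -0.013, -0.006, 0.065, 0.01], [0.013, 0.0204, 0.0032, -0.012, -0.005, 0.065, 0.01], [0.0143, 0.0192, 0.0034, -0.012, -0.006, 0.066, 0.01], [0.0152, 0.0178, 0.0035, -0.011, -0.006, 0.063, 0.01]]
[[0.0156, 0.0161, 0.0034, -0.011, -0.005, 0.062, 0.01], [0.0156, 0.0142, 0.0033, -0.009, -0.005, 0.057, 0.01], [0.0152, 0.0122, 0.0031, -0.009, -0.005, 0.054, 0.01], [0.0143, 0.0103, 0.0028, -0.008, -0.004, 0.048, 0.01], [0.0129, 0.0083, 0.0024, -0.006, -0.003, 0.042, 0.01]]
[[0.0111, 0.0065, 0.0021, -0.005, -0.004, 0.035, 0.01], [0.009, 0.0049, 0.0017, -0.004, -0.002, 0.029, 0.01], [0.0067, 0.0033, 0.0012, -0.003, -0.002, 0.02, 0.01], [0.0041, 0.0019, 0.0007, -0.002, -0.001, 0.012, 0.01], [0.0013, 0.0007, 0.0002, -0.001, -0.0, 0.005, 0.01]]
```

Call:
apply_moves(moves=[[0.0001, 0.0015, 0.0001, -0.001, 0, 0.004, 0.01], [0.0004, 0.0046, 0.0002, -0.003, -0.001, 0.012, 0.01], [0.0007, 0.0075, 0.0004, -0.005, -0.002, 0.02, 0.01], [0.0011, 0.0103, 0.0006, -0.006, -0.003, 0.028, 0.01], [0.0019, 0.0129, 0.0008, -0.008, -0.003, 0.035, 0.01]])

```text
clock: 12.27
ee_pos: [0.4956, 0.2492, 0.1837]
orientation: [0.015, 0.985, -0.13, 0.11]
force: [-0.0, -0.4, -2.2]
finger_gap: 0.0185
gripper_force: 90.1
```

Call:
apply_moves(moves=[[0.0027, 0.0153, 0.0011, -0.009, -0.003, 0.042, 0.01], [0.0038, 0.0173, 0.0014, -0.011, -0.004, 0.047, 0.01], [0.0052, 0.0189, 0.0018, -0.011, -0.005, 0.053, 0.01], [0.0067, 0.0202, 0.002, -0.013, -0.005, 0.057, 0.01], [0.0083, 0.021, 0.0025, -0.012, -0.005, 0.061, 0.01]])

```text
clock: 12.68
ee_pos: [0.4885, 0.1511, 0.1811]
orientation: [0.026, 0.96, -0.261, 0.097]
force: [-0.5, -0.0, -2.2]
finger_gap: 0.0187
gripper_force: 90.1
```

Call:
apply_moves(moves=[[0.0099, 0.0212, 0.0027, -0.013, -0.006, 0.064, 0.01], [0.0117, 0.021, 0.0031, -0.013, -0.006, 0.065, 0.01], [0.013, 0.0204, 0.0032, -0.012, -0.005, 0.065, 0.01], [0.0143, 0.0192, 0.0034, -0.012, -0.006, 0.066, 0.01], [0.0152, 0.0178, 0.0035, -0.011, -0.006, 0.063, 0.01]])

```text
clock: 13.1
ee_pos: [0.4794, 0.0309, 0.1776]
orientation: [0.036, 0.905, -0.416, 0.078]
force: [0.2, 0.6, -2.7]
finger_gap: 0.0186
gripper_force: 90.1
```

Call:
apply_moves(moves=[[0.0156, 0.0161, 0.0034, -0.011, -0.005, 0.062, 0.01], [0.0156, 0.0142, 0.0033, -0.009, -0.005, 0.057, 0.01], [0.0152, 0.0122, 0.0031, -0.009, -0.005, 0.054, 0.01], [0.0143, 0.0103, 0.0028, -0.008, -0.004, 0.048, 0.01], [0.0129, 0.0083, 0.0024, -0.006, -0.003, 0.042, 0.01]])

```text
clock: 13.52
ee_pos: [0.4721, -0.0662, 0.1748]
orientation: [0.04, 0.843, -0.533, 0.063]
force: [0.5, -0.3, -3.3]
finger_gap: 0.0184
gripper_force: 90.1
```

Call:
apply_moves(moves=[[0.0111, 0.0065, 0.0021, -0.005, -0.004, 0.035, 0.01], [0.009, 0.0049, 0.0017, -0.004, -0.002, 0.029, 0.01], [0.0067, 0.0033, 0.0012, -0.003, -0.002, 0.02, 0.01], [0.0041, 0.0019, 0.0007, -0.002, -0.001, 0.012, 0.01], [0.0013, 0.0007, 0.0002, -0.001, 0, 0.005, 0.01]])

```text
clock: 13.93
ee_pos: [0.4701, -0.101, 0.1734]
orientation: [0.041, 0.816, -0.573, 0.057]
force: [0.4, 0.1, -4.3]
finger_gap: 0.0184
gripper_force: 90.1
```

```bash
python3 -c "from h import *;rep()"
```

```text
t 13.9333 tcp [ 0.4701 -0.101   0.1734] F [ 0.3557  0.0671 -4.2502] tau [ 0.3967  0.0783 -0.022 ]
origin in tray [ 0.0434 -0.4668  0.1336] lip in tray [ 0.0662 -0.5085  0.1403] lip world [ 0.5202 -0.24    0.1403]
yaw,noseDown,roll deg [-70.1769  -8.0783  -0.0359] q [-0.4124  0.7737  0.7682  2.1607 -0.9536  0.4778 -1.7402]
```

Run:
```python
from tr import *
q0,x0,r0=cur();psi=-70
u=np.array([np.cos(np.radians(psi)),np.sin(np.radians(psi)),0])
nds=list(np.interp(np.arange(1,16),[0,15],[-8,18]))+list(np.interp(np.arange(1,26),[0,25],[18,46]))
P=[(x0,r0)]+[tgt(psi,n,C-u*.045+[0,0,np.interp(n,[-8,0,10,18,46],[.14,.105,.083,.064,.064])]) for n in nds]
sim(P[::5],q0);rows(P)
```

```text
0.1 0.0 [-0.27  0.8   0.7   2.09 -0.94  0.62 -1.68]
0.1 0.0 [-0.15  0.82  0.67  2.   -0.89  0.8  -1.67]
0.1 0.0 [-0.03  0.86  0.63  1.89 -0.86  0.98 -1.66]
0.1 0.0 [ 0.04  0.88  0.62  1.81 -0.82  1.11 -1.67]
0.1 0.0 [ 0.1   0.91  0.6   1.72 -0.79  1.25 -1.68]
0.1 0.0 [ 0.17  0.94  0.57  1.64 -0.77  1.38 -1.69]
0.1 0.0 [ 0.23  0.98  0.55  1.54 -0.76  1.5  -1.7 ]
0.1 0.0 [ 0.29  1.02  0.52  1.45 -0.76  1.63 -1.72]
[[-0.0005, -0.0005, 0.0032, 0.001, -0.032, -0.003, 0.01], [0.0009, -0.0, 0.0033, 0.0, -0.03, -0.0, 0.01], [0.0011, -0.0, 0.0033, 0.0, -0.03, -0.0, 0.01], [0.0013, -0.0, 0.0033, 0.0, -0.03, -0.0, 0.01], [0.0016, -0.0, 0.0019, 0.0, -0.031, -0.0, 0.01]]
[[0.0017, -0.0, -0.0005, 0.0, -0.03, -0.0, 0.01], [0.0018, -0.0, -0.0004, -0.0, -0.03, -0.0, 0.01], [0.002, -0.0, -0.0005, -0.0, -0.03, -0.0, 0.01], [0.0021, -0.0, -0.0005, -0.0, -0.031, -0.0, 0.01], [0.0022, -0.0, -0.0004, -0.0, -0.03, -0.0, 0.01]]
[[0.0023, -0.0, -0.0004, -0.0, -0.03, -0.0, 0.01], [0.0025, -0.0, -0.0002, -0.0, -0.03, -0.0, 0.01], [0.0026, -0.0, -0.0002, -0.0, -0.031, -0.0, 0.01], [0.0027, -0.0, -0.0003, -0.0, -
[... 627 characters left out ...]
0011, -0.0, -0.0027, -0.0, -0.02, -0.0, 0.01], [0.0011, -0.0, -0.0028, -0.0, -0.019, -0.0, 0.01], [0.001, -0.0, -0.0027, -0.0, -0.02, -0.0, 0.01], [0.0011, -0.0, -0.0028, -0.0, -0.019, -0.0, 0.01]]
[[0.0011, -0.0, -0.0028, -0.0, -0.02, -0.0, 0.01], [0.001, -0.0, -0.0027, -0.0, -0.019, -0.0, 0.01], [0.0011, -0.0, -0.0028, -0.0, -0.02, -0.0, 0.01], [0.0011, -0.0, -0.0027, -0.0, -0.02, -0.0, 0.01], [0.0011, -0.0, -0.0028, -0.0, -0.019, -0.0, 0.01]]
[[0.001, -0.0, -0.0028, -0.0, -0.02, -0.0, 0.01], [0.0011, -0.0, -0.0027, -0.0, -0.019, -0.0, 0.01], [0.0011, -0.0, -0.0028, -0.0, -0.02, -0.0, 0.01], [0.0011, -0.0, -0.0027, -0.0, -0.019, -0.0, 0.01], [0.001, -0.0, -0.0028, -0.0, -0.02, -0.0, 0.01]]
```

First stage: bring the nose to 18° down, low over the comal.

Call:
apply_moves(moves=[[-0.0005, -0.0005, 0.0032, 0.001, -0.032, -0.003, 0.01], [0.0009, 0, 0.0033, 0, -0.03, 0, 0.01], [0.0011, 0, 0.0033, 0, -0.03, 0, 0.01], [0.0013, 0, 0.0033, 0, -0.03, 0, 0.01], [0.0016, 0, 0.0019, 0, -0.031, 0, 0.01]])

```text
clock: 14.35
ee_pos: [0.4727, -0.1042, 0.1582]
orientation: [-0.004, 0.82, -0.572, -0.006]
force: [0.1, -0.1, -3.1]
finger_gap: 0.0186
gripper_force: 90.1
```

Call:
apply_moves(moves=[[0.0017, 0, -0.0005, 0, -0.03, 0, 0.01], [0.0018, 0, -0.0004, 0, -0.03, 0, 0.01], [0.002, 0, -0.0005, 0, -0.03, 0, 0.01], [0.0021, 0, -0.0005, 0, -0.031, 0, 0.01], [0.0022, 0, -0.0004, 0, -0.03, 0, 0.01]])

```text
clock: 14.77
ee_pos: [0.4764, -0.1139, 0.1601]
orientation: [-0.047, 0.817, -0.57, -0.067]
force: [-1.0, 0.3, -2.3]
finger_gap: 0.0187
gripper_force: 90.1
```

Call:
apply_moves(moves=[[0.0023, 0, -0.0004, 0, -0.03, 0, 0.01], [0.0025, 0, -0.0002, 0, -0.03, 0, 0.01], [0.0026, 0, -0.0002, 0, -0.031, 0, 0.01], [0.0027, 0, -0.0003, 0, -0.03, 0, 0.01], [0.0028, 0, -0.0003, 0, -0.03, 0, 0.01]])

```text
clock: 15.18
ee_pos: [0.4809, -0.1262, 0.1585]
orientation: [-0.09, 0.81, -0.565, -0.129]
force: [0.4, -0.0, -1.2]
finger_gap: 0.0185
gripper_force: 90.2
```

```bash
python3 -c "from h import *;rep()"
```

```text
t 15.1833 tcp [ 0.4809 -0.1262  0.1585] F [ 0.3677 -0.0014 -1.1768] tau [-0.2943 -0.1359  0.0055]
origin in tray [ 0.0451 -0.4655  0.0786] lip in tray [ 0.0673 -0.5054  0.0637] lip world [ 0.5217 -0.2371  0.0637]
yaw,noseDown,roll deg [-69.8033  18.0573   0.0127] q [-0.0312  0.8604  0.6271  1.8906 -0.8519  0.9771 -1.6595]
```

Call:
apply_moves(moves=[[0.0011, 0, -0.0028, 0, -0.02, 0, 0.01], [0.001, 0, -0.0027, 0, -0.019, 0, 0.01], [0.0011, 0, -0.0028, 0, -0.02, 0, 0.01], [0.0011, 0, -0.0027, 0, -0.019, 0, 0.01], [0.0011, 0, -0.0028, 0, -0.02, 0, 0.01]])

```text
clock: 15.6
ee_pos: [0.4843, -0.1355, 0.1696]
orientation: [-0.117, 0.803, -0.56, -0.168]
force: [-0.1, -0.4, -2.7]
finger_gap: 0.0188
gripper_force: 90.2
```

Call:
apply_moves(moves=[[0.001, 0, -0.0028, 0, -0.019, 0, 0.01], [0.0011, 0, -0.0027, 0, -0.02, 0, 0.01], [0.0011, 0, -0.0028, 0, -0.02, 0, 0.01], [0.0011, 0, -0.0027, 0, -0.019, 0, 0.01], [0.001, 0, -0.0028, 0, -0.02, 0, 0.01]])

```text
clock: 16.02
ee_pos: [0.488, -0.1457, 0.1796]
orientation: [-0.144, 0.794, -0.554, -0.207]
force: [-0.0, 0.3, -1.2]
finger_gap: 0.0184
gripper_force: 90.2
```

Call:
apply_moves(moves=[[0.0011, 0, -0.0028, 0, -0.019, 0, 0.01], [0.0011, 0, -0.0027, 0, -0.02, 0, 0.01], [0.0011, 0, -0.0028, 0, -0.019, 0, 0.01], [0.001, 0, -0.0027, 0, -0.02, 0, 0.01], [0.0011, 0, -0.0028, 0, -0.019, 0, 0.01]])

```text
clock: 16.43
ee_pos: [0.4921, -0.1568, 0.1885]
orientation: [-0.171, 0.783, -0.546, -0.245]
force: [-0.0, -0.0, -2.7]
finger_gap: 0.0186
gripper_force: 90.2
```

Call:
apply_moves(moves=[[0.0011, 0, -0.0028, 0, -0.02, 0, 0.01], [0.001, 0, -0.0027, 0, -0.019, 0, 0.01], [0.0011, 0, -0.0028, 0, -0.02, 0, 0.01], [0.0011, 0, -0.0027, 0, -0.02, 0, 0.01], [0.0011, 0, -0.0028, 0, -0.019, 0, 0.01]])

```text
clock: 16.85
ee_pos: [0.4963, -0.1688, 0.1963]
orientation: [-0.198, 0.769, -0.537, -0.283]
force: [0.1, 0.0, -2.2]
finger_gap: 0.0184
gripper_force: 90.2
```

Call:
apply_moves(moves=[[0.001, 0, -0.0028, 0, -0.02, 0, 0.01], [0.0011, 0, -0.0027, 0, -0.019, 0, 0.01], [0.0011, 0, -0.0028, 0, -0.02, 0, 0.01], [0.0011, 0, -0.0027, 0, -0.019, 0, 0.01], [0.001, 0, -0.0028, 0, -0.02, 0, 0.01]])

```text
clock: 17.27
ee_pos: [0.5008, -0.1815, 0.203]
orientation: [-0.224, 0.754, -0.527, -0.321]
force: [0.4, 0.0, -1.6]
finger_gap: 0.0185
gripper_force: 90.2
```

Run:
```python
from h import *
rep()
a=vision.grab_frame("top")[190:370,370:580];b=vision.grab_frame("scene")[120:240,200:380]
c=np.zeros((380,800,3),np.uint8);c[:360,:420]=cv2.resize(a,(420,360));c[:240,430:790]=cv2.resize(b,(360,240))
cv2.imwrite("pics/dump.png",c)
```

```text
t 17.2667 tcp [ 0.5008 -0.1815  0.203 ] F [ 0.3535  0.034  -1.5557] tau [-0.9249 -0.3552 -0.0445]
origin in tray [ 0.0508 -0.4768  0.0984] lip in tray [ 0.0669 -0.5059  0.0638] lip world [ 0.5213 -0.2376  0.0638]
yaw,noseDown,roll deg [-69.8679  46.0946  -0.0071] q [ 0.2901  1.0242  0.5133  1.4448 -0.7541  1.6254 -1.7261]
```

View pics/dump.png

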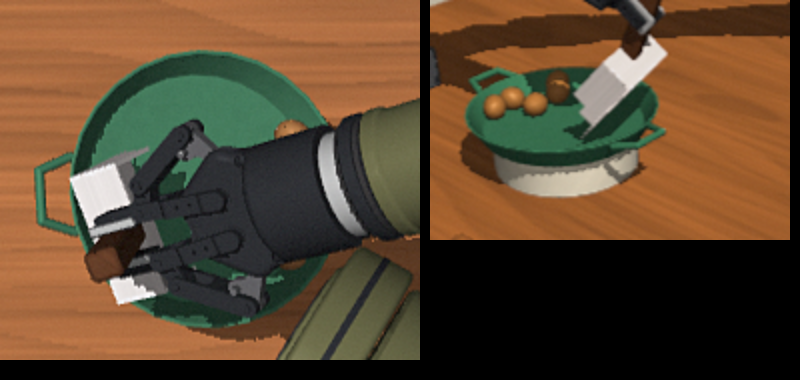

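The scene view shows all five walnuts lying in the comal (crop (495,105), (513,98), (535,103), (558,92), (560,80)), and the scoop is empty. Now I'll level it, lift away and set it down.

Run:
```python
from tr import *
q0,x0,r0=cur();psi=-70
u=np.array([np.cos(np.radians(psi)),np.sin(np.radians(psi)),0]);L=C-u*.045
P=[(x0,r0)]+[tgt(psi,46*(1-f),L-u*.03*f+[0,0,.064+.09*f]) for f in np.arange(1,11)/10]
x1=P[-1][0];x2=np.array([.49,.03,.14]);n=15
for i in range(1,n+1):
    f=(1-np.cos(np.pi*i/n))/2
    P.append((x1+(x2-x1)*f,R.from_euler('ZYX',[psi+(-15-psi)*f,0,0],degrees=True)*DN))
x3=np.array([.49,.03,.058])
for f in(.2,.45,.7,.9,1):P.append((x2+(x3-x2)*f,P[-1][1]))
sim(P[::4],q0);rows(P)
```

```text
0.2 0.1 [ 0.06  0.84  0.62  1.75 -0.77  1.25 -1.72]
0.2 0.1 [-0.23  0.72  0.73  2.   -0.8   0.87 -1.78]
0.1 0.0 [-0.39  0.71  0.77  2.1  -0.82  0.67 -1.8 ]
0.1 0.0 [-0.4   0.71  0.65  2.11 -0.8   0.58 -1.63]
0.1 0.0 [-0.4   0.74  0.49  2.1  -0.74  0.49 -1.41]
0.1 0.0 [-0.4   0.75  0.41  2.08 -0.69  0.44 -1.29]
0.2 0.0 [-0.31  0.85  0.26  2.1  -0.75  0.28 -1.24]
[[-0.0129, 0.0003, 0.0071, 0.001, 0.081, 0.001, 0.01], [-0.0121, -0.0, 0.0067, 0.0, 0.08, -0.0, 0.01], [-0.0116, -0.0, 0.0061, 0.001, 0.08, -0.0, 0.01], [-0.0112, -0.0, 0.0056, -0.0, 0.08, -0.0, 0.01], [-0.0106, -0.0, 0.0049, -0.0, 0.081, -0.0, 0.01]]
[[-0.0102, 0.0, 0.0044, -0.0, 0.08, -0.0, 0.01], [-0.0095, 0.0, 0.004, -0.0, 0.08, -0.0, 0.01], [-0.0089, 0.0, 0.0035, -0.0, 0.081, -0.0, 0.01], [-0.0082, 0.0, 0.0031, -0.0, 0.08, -0.0, 0.01], [-0.0076, 0.0, 0.0028, -0.0, 0.08, -0.001, 0.01]]
[[-0.001, -0.0007, 0.0008, -0.0, 0.0, -0.01, 0.01], [-0.0029, -0.002, 0.0022, -0.0, 0.0, -0.031, 0.01], [-0.0046, -0.0035, 0.0035, -0.0, 0.0, -0.05, 0.01], [-0.006, -0.005, 0.0047, -0.0, 0.0, -0.067, 0.01], [-0.0067, -0.0064, 0.0057, -0.0, 0.0, -0.082, 0.01]]
[[-0.0071, -0.008, 0.0065, -0.0, 0.0, -0.091, 0.01], [-0.0067, -0.0091, 0.0069, -0.0, 0.0, -0.098, 0.01], [-0.0059, -0.0099, 0.007, -0.0, 0.0, -0.101, 0.01], [-0.0048, -0.0103, 0.0069, -0.0, -0.0, -0.098, 0.01], [-0.0036, -0.01, 0.0065, -0.0, -0.0, -0.091, 0.01]]
[[-0.0023, -0.0091, 0.0057, -0.0, -0.0, -0.082, 0.01], [-0.0012, -0.0076, 0.0047, -0.0, -0.0, -0.067, 0.01], [-0.0006, -0.0058, 0.0036, -0.0, -0.0, -0.05, 0.01], [-0.0002, -0.0035, 0.0021, -0.0, -0.0, -0.031, 0.01], [-0.0, -0.0013, 0.0008, -0.0, -0.0, -0.01, 0.01]]
[[-0.0, 0.0001, 0.0164, -0.0, -0.0, -0.0, 0.01], [-0.0, -0.0, 0.0205, -0.0, -0.0, -0.0, 0.01], [-0.0, -0.0, 0.0205, -0.0, -0.0, -0.0, 0.01], [-0.0, -0.0, 0.0164, -0.0, -0.0, -0.0, 0.01], [-0.0, -0.0, 0.0082, -0.0, -0.0, -0.0, 0.01]]
```

Call:
apply_moves(moves=[[-0.0129, 0.0003, 0.0071, 0.001, 0.081, 0.001, 0.01], [-0.0121, 0, 0.0067, 0, 0.08, 0, 0.01], [-0.0116, 0, 0.0061, 0.001, 0.08, 0, 0.01], [-0.0112, 0, 0.0056, 0, 0.08, 0, 0.01], [-0.0106, 0, 0.0049, 0, 0.081, 0, 0.01]])

```text
clock: 17.78
ee_pos: [0.4779, -0.12, 0.2148]
orientation: [-0.114, 0.803, -0.562, -0.161]
force: [1.5, 1.0, -2.0]
finger_gap: 0.0183
gripper_force: 90.3
```

Call:
apply_moves(moves=[[-0.0102, 0, 0.0044, 0, 0.08, 0, 0.01], [-0.0095, 0, 0.004, 0, 0.08, 0, 0.01], [-0.0089, 0, 0.0035, 0, 0.081, 0, 0.01], [-0.0082, 0, 0.0031, 0, 0.08, 0, 0.01], [-0.0076, 0, 0.0028, 0, 0.08, -0.001, 0.01]])

```text
clock: 18.2
ee_pos: [0.4616, -0.0751, 0.2088]
orientation: [-0.0, 0.82, -0.573, 0.001]
force: [1.1, 0.5, -2.8]
finger_gap: 0.0182
gripper_force: 90.3
```

Call:
apply_moves(moves=[[-0.001, -0.0007, 0.0008, 0, 0, -0.01, 0.01], [-0.0029, -0.002, 0.0022, 0, 0, -0.031, 0.01], [-0.0046, -0.0035, 0.0035, 0, 0, -0.05, 0.01], [-0.006, -0.005, 0.0047, 0, 0, -0.067, 0.01], [-0.0067, -0.0064, 0.0057, 0, 0, -0.082, 0.01]])

```text
clock: 18.62
ee_pos: [0.4698, -0.0508, 0.1914]
orientation: [-0.001, 0.883, -0.47, 0.001]
force: [-0.6, -0.3, -2.3]
finger_gap: 0.0183
gripper_force: 90.2
```

Call:
apply_moves(moves=[[-0.0071, -0.008, 0.0065, 0, 0, -0.091, 0.01], [-0.0067, -0.0091, 0.0069, 0, 0, -0.098, 0.01], [-0.0059, -0.0099, 0.007, 0, 0, -0.101, 0.01], [-0.0048, -0.0103, 0.0069, 0, 0, -0.098, 0.01], [-0.0036, -0.01, 0.0065, 0, 0, -0.091, 0.01]])

```text
clock: 19.03
ee_pos: [0.4839, 0.0037, 0.1573]
orientation: [-0.001, 0.969, -0.246, 0.0]
force: [0.5, 1.1, -2.5]
finger_gap: 0.0185
gripper_force: 90.2
```

Call:
apply_moves(moves=[[-0.0023, -0.0091, 0.0057, 0, 0, -0.082, 0.01], [-0.0012, -0.0076, 0.0047, 0, 0, -0.067, 0.01], [-0.0006, -0.0058, 0.0036, 0, 0, -0.05, 0.01], [-0.0002, -0.0035, 0.0021, 0, 0, -0.031, 0.01], [0, -0.0013, 0.0008, 0, 0, -0.01, 0.01]])

```text
clock: 19.45
ee_pos: [0.4906, 0.0307, 0.1404]
orientation: [-0.001, 0.992, -0.13, 0.0]
force: [-0.6, -0.2, -2.3]
finger_gap: 0.0183
gripper_force: 90.2
```

Run:
```python
from h import *
rep()
im=vision.grab_frame("top");cv2.imwrite("pics/clear.png",im)
h=cv2.cvtColor(im,cv2.COLOR_BGR2HSV)
m=cv2.inRange(h,(3,60,40),(22,255,255));k=np.zeros_like(m);cv2.circle(k,(474,284),62,255,-1);m&=k
n,l,s,c=cv2.connectedComponentsWithStats(m)
print([(s[i,4],c[i].round()) for i in range(1,n) if s[i,4]>15])
```

```text
t 19.45 tcp [0.4906 0.0307 0.1404] F [-0.6364 -0.2308 -2.3116] tau [ 0.0572  0.1434 -0.0345]
origin in tray [ 0.0883 -0.2554  0.0869] lip in tray [ 0.1361 -0.2605  0.0869] lip world [ 0.6275 -0.0058  0.0869]
yaw,noseDown,roll deg [-14.9473  -0.0152   0.0961] q [-0.3947  0.7545  0.3993  2.0822 -0.6879  0.4352 -1.2879]
[(np.int32(503), array([517., 267.])), (np.int32(249), array([498., 280.])), (np.int32(480), array([508., 310.]))]
```

Blob areas of about 500, 250 and 480 px, at roughly 250 px each, make five walnuts in the comal. Setting the scoop down.

Call:
apply_moves(moves=[[0, 0, 0.0164, 0, 0, 0, 0.01], [0, 0, 0.0205, 0, 0, 0, 0.01], [0, 0, 0.0205, 0, 0, 0, 0.01], [0, 0, 0.0164, 0, 0, 0, 0.01], [0, 0, 0.0082, 0, 0, 0, 0.01]])

```text
clock: 19.92
ee_pos: [0.4896, 0.0301, 0.0572]
orientation: [-0.0, 0.991, -0.131, -0.001]
force: [0.2, -0.1, -2.3]
finger_gap: 0.0182
gripper_force: 90.2
```

Call:
apply_moves(moves=[[0, 0, 0, 0, 0, 0, 0.01], [0, 0, 0.001, 0, 0, 0, 0.01], [0, 0, 0.001, 0, 0, 0, 0.01], [0, 0, 0.001, 0, 0, 0, 0.01], [0, 0, 0.0005, 0, 0, 0, 0.01]])

```text
clock: 20.33
ee_pos: [0.4904, 0.0311, 0.0558]
orientation: [-0.0, 0.991, -0.13, 0.001]
force: [-0.2, -0.9, 0.3]
finger_gap: 0.0184
gripper_force: 90.5
```

```bash
python3 -c "from h import *;rep()"
```

```text
t 20.3333 tcp [0.4904 0.0311 0.0558] F [-0.238  -0.8581  0.2607] tau [-0.0378  0.0655 -0.0112]
origin in tray [ 0.0881 -0.2552  0.0025] lip in tray [ 0.1359 -0.2603  0.0026] lip world [ 0.6273 -0.0056  0.0026]
yaw,noseDown,roll deg [-14.9875  -0.1029   0.053 ] q [-0.2724  0.8924  0.1922  2.1087 -0.7975  0.2096 -1.1971]
```

Call:
apply_moves(moves=[[0, 0, 0.0005, 0, 0, 0, 0.01], [0, 0, 0.0005, 0, 0, 0, 0.01], [0, 0, 0, 0, 0, 0, 0.01], [0, 0, 0, 0, 0, 0, 0.024], [0, 0, 0, 0, 0, 0, 0.028]], newtons=30)

```text
clock: 20.75
ee_pos: [0.4904, 0.0312, 0.0542]
orientation: [-0.0, 0.991, -0.13, 0.001]
force: [0.5, 0.2, 0.8]
finger_gap: 0.0277
gripper_force: 0.0
```

Call:
apply_moves(moves=[[0, 0, 0, 0, 0, 0, 0.04], [0, 0, 0, 0, 0, 0, 0.06], [0, 0, 0, 0, 0, 0, 0.07], [0, 0, 0, 0, 0, 0, 0.07], [0, 0, 0, 0, 0, 0, 0.07]])

```text
clock: 21.17
ee_pos: [0.49, 0.0311, 0.0541]
orientation: [-0.0, 0.991, -0.13, 0.0]
force: [0.2, 0.7, 0.5]
finger_gap: 0.0697
gripper_force: 0.0
```

Call:
apply_moves(moves=[[0, 0, -0.01, 0, 0, 0, 0.07], [0, 0, -0.03, 0, 0, 0, 0.07], [0, 0, -0.03, 0, 0, 0, 0.07], [0, 0, -0.03, 0, 0, 0, 0.07], [0, 0, -0.03, 0, 0, 0, 0.07]])

```text
clock: 21.58
ee_pos: [0.4894, 0.031, 0.1854]
orientation: [-0.0, 0.991, -0.131, -0.0]
force: [0.2, -0.1, -0.7]
finger_gap: 0.0701
gripper_force: 0.0
```

Call:
apply_moves(moves=[[-0.005, 0, -0.02, 0, 0, 0, 0.07], [0, 0, -0.02, 0, 0, 0, 0.07], [0, 0, 0, 0, 0, 0, 0.07], [0, 0, 0, 0, 0, 0, 0.07], [0, 0, 0, 0, 0, 0, 0.07]])

```text
clock: 22.0
ee_pos: [0.4846, 0.0326, 0.2236]
orientation: [-0.0, 0.991, -0.13, -0.0]
force: [-0.4, 0.5, -0.7]
finger_gap: 0.0702
gripper_force: 0.0
```

Run:
```python
from h import *
rep()
im=vision.grab_frame("top");b=vision.grab_frame("scene")
c=np.zeros((480,800,3),np.uint8);c[:,:480]=cv2.resize(im,(480,360))[0:1].repeat(480,0)*0
c[:345,:460]=cv2.resize(im,(460,345));c[:280,462:798]=cv2.resize(b[110:310,190:430],(336,280))
cv2.imwrite("pics/end.png",c)
```

```text
t 22.0 tcp [0.4846 0.0326 0.2236] F [-0.4073  0.5072 -0.6687] tau [ 0.0062 -0.0502  0.0317]
origin in tray [ 0.0821 -0.2545  0.17  ] lip in tray [ 0.1298 -0.2596  0.17  ] lip world [ 0.6214 -0.0039  0.17  ]
yaw,noseDown,roll deg [-14.9626   0.0308   0.0441] q [-0.5155  0.6291  0.5806  2.0325 -0.5701  0.643  -1.3856]
```

View pics/end.png

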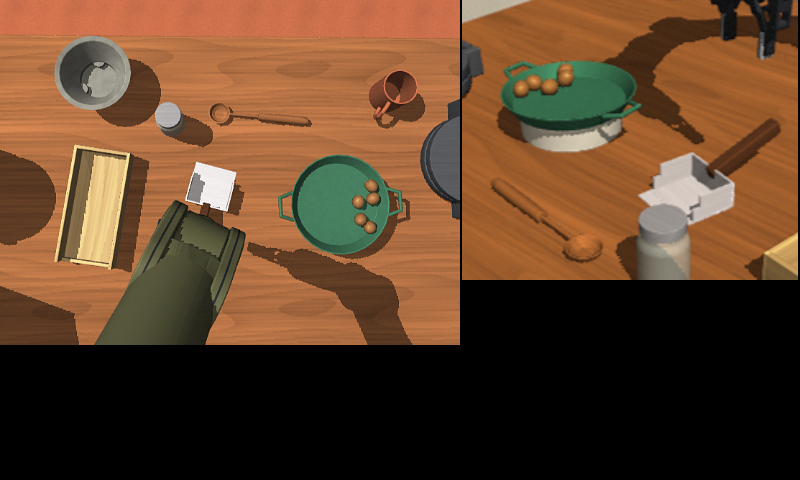

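The last picture shows five walnuts in the comal around (365,205), an empty tray, the scoop flat on bare table near (212,187), and nothing else moved.

```bash
python3 -c "from cell import workorder;print(workorder.sign_off())"
```

```text
the job is handed in; nothing more can be done
None
```

All five walnuts are in the comal, the scoop is lying flat on the bare table with the gripper clear of it, and I handed the job in at about 22 s of the 72 s allowed; the one flaw was the scoop leaning on the tray's left wall with about 10–20 N for under a second when two wrist joints hit their limits.

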